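# Close the loose sample bottle and set it aside for rework

## Robot

A 6-joint arm with a two-finger parallel gripper is mounted at the origin on the work surface. World frame = base frame: x ahead of the robot, y to its left, z up, the work surface at z = 0. Lengths are in m, angles in degrees, forces in N, time in s.
With the tool pointing down it reaches from about 0.4 to 0.825 m from the base axis. Payload 7 kg.
Tool frame: the origin (TCP) lies midway between the tips of the shut fingers; the grasp point (between the pads) lies hold_point_z behind it (hold_point_z is the distance from the TCP to the grasp point, in m); z points along the fingers, y is the line along which they close (so a half turn about z gives the same grasp; the last joint's range is limited). The gripper opens to 88 mm and grips with 3 to 60 N. Pads are 19 mm wide; open, the fingers measure 130 mm over their backs; the gripper's body (78 mm by 193 mm) begins 47 mm behind the grasp point.
Start: joints at [82.454, 20.546, 0.682, 0, -70.136, -16.507], TCP at [0.275, 0.616, 0.227] pointing down, gripper open.
Joint ranges: [-176.03, 176.03], [-82.01, 121.73], [-58.28, 71.71], [-173.87, 95.51], [-174.79, -0.11], [-173.66, 173.66]. Speed limits (degrees/s): [136.94, 136.94, 172.46, 180, 180, 180].

## Interface

Orientations are given as [roll, pitch, yaw] about the fixed x, y, z axes, in that order (R = Rz(yaw) Ry(pitch) Rx(roll)).
In Python, from plant import * gives the robot as it stands.
- The arm moves only by the tool step_arm, never from a script. Its argument "steps" is a list that holds one entry, the list of rows, each a list of 6 numbers: the shift along the tool's x, y, z scaled (see below), then the turn, a rotation vector about the tool's x, y, z scaled (see below). In form: [[[tx, ty, tz, wx, wy, wz], ...]]. A call has 1 to 20 rows; each row is the pose to reach, as a shift and turn from the pose commanded when the call began, along the tool's axes at that moment; what a row does not reach only later rows make up. The controller multiplies each number of a shift by 100 mm and each number of a turn by 0.5 rad. A row lasts 1/10 s, in which the tool goes at most 50 mm and 8.59 degrees, less where a joint would pass 70% of its speed; a pose out of reach is approached as far as the arm can. A call with a number of a shift or a turn outside -1 to 1 is refused whole. A call with a gripper value outside its range is refused whole. "jaw" is the closure in counts, from 0 (fully open) to 255 (shut), set as the call begins (left out, the last holds). The fingers move at their own pace and stop on an object; the grip force is fixed at half the most. Time passes only in rows, so rows that repeat a pose let the fingers close. It gives the time, the measured TCP pose, the force, the opening and the grip force at its end, in the units of the state.
- get_obs(): the state, without advancing time (a new reading comes with each control period).
- snapshot(name): name is "side" or "top" or "wrist"; returns (picture, depth): 400x640x3 uint8, red, green, blue; 400x640 float32, m along the optical axis (not along the pixel's ray), 0 where there is no reading.
- calibration(name): a dict with "mtx" (3x3 intrinsics, pixels), "dist" ([k1, k2, p1, p2, k3] as OpenCV has them; the pictures are not rectified), "rvec" (rotation vector, rad) and "tvec" (3), from world to camera coordinates, as OpenCV has them. Camera axes: x right, y down, z forward; pixel columns grow to the right and rows downward; lengths in m; the calibration is good to about 2 mm. A picture is of the moment at which its call begins: read the wrist's pose just before it. calibration takes no time and is no camera call; for the wrist camera it gives the pose at the moment of the call.
- close_job(): hands the job in; it is judged then, once.
The state is a dict: "clock": time; "joint_pos": joint angles; "qvel": joint speeds; "tau": joint torques, N m; "tool_pos": TCP position; "orientation": TCP orientation; "force": force on the tool from outside, world axes, zero at the start; "moment": the same for the moment, N m; "opening": finger opening in m; "gripper_force": force on a finger pad.
Only numpy, scipy, OpenCV 4.12 (cv2) and the standard library are available. Lean on these libraries where they do the work, as an engineer would, in place of code of your own. Each camera call takes 0.05 s, during which the arm holds its last target. There are 200 camera calls.

## Task

One of the two square milk sample bottles in the black rack has a loose cap: its grip bar stands askew, while the bar of the tight one lies square to the rack. With the bottle still in its cell, gently twist the loose cap clockwise (seen from above) until it is closed, its bar square across the rack's length like the other; then lift that bottle out and set it softly down, upright, in the shallow steel rework tray. Leave the tight bottle in its cell.

Things in the scene. Friction and masses are not known exactly. Their poses are not given: they have to be found in the camera images.
- bottle_loose: White square sample bottle with the loose grey cap, 0.2-0.4 kg. Heights above its underside: body 60 x 60 mm to 80, neck to 95, cap disc (48 mm diameter) 95 to 113, grip bar (44 mm long, 12 thick) 113 to 139, all centred on its z. Origin: centre of the underside, z up; x: the bar's direction when closed, across the rack. It stands in a rack cell that stops it turning (4 degrees of play).
- cap_loose (a joint): Angle of the loose cap on its bottle, rad: 0 is closed, against a stop, bar along the bottle's x; grows counter-clockwise seen from above, up to 1.3; starts at 0.7 to 1.1. Light friction (0.04 N m); stays where left, does not rise as it turns and cannot come off: the bottle can be lifted by the bar.
- rework_tray: Shallow open stainless tray, fixed to the table, 180 x 180 mm outside, walls 4 mm thick and 22 mm high, inner floor 4 mm above its underside. Origin: centre of the underside; x and y along its sides.
- bottle_tight: The other square bottle, same shape and origin, its bar along its x: leave it in its cell. Fixed black rack: 110 x 310 mm, 35 high; three 64 mm square cells 95 mm apart in a row along its length, 30 deep, floors 5 mm above the table. The third cell holds a round bottle, 112 mm high, with a smooth black cap.
Mind the look-alikes: they are no part of the job. Leave any orange look-alike of the bottle_loose alone.

How it is judged (in metres and radians):
On the way:
1. the loose cap is twisted closed, to within 0.2 rad, while its bottle still stands upright in its cell (within 15 mm of its start) (value of joint cap_loose below 0.2 rad and distance of bottle_loose from where it was at the start of the episode below 0.015 m and angle between bottle_loose's own z axis and vertical below 0.15 rad), for 0.2 s.
At the end, for the whole second after the job is handed in: The once-loose bottle stands released, upright (0.1 rad) and at rest on the rework tray's floor, its centre within 60 mm of the tray's centre along each side, its cap closed to within 0.2 rad; the tight bottle stands in its cell, within 20 mm of its start (value of joint cap_loose below 0.2 rad and x of bottle_loose in the frame of rework_tray between -0.06 and 0.06 m and y of bottle_loose in the frame of rework_tray between -0.06 and 0.06 m and z of bottle_loose in the frame of rework_tray between -0.002 and 0.012 m and angle between bottle_loose's own z axis and vertical below 0.1 rad and linear speed of bottle_loose below 0.02 m/s and contact force between the fingers and bottle_loose below 0.1 N and distance of bottle_tight from where it was at the start of the episode below 0.02 m and angle between bottle_tight's own z axis and vertical below 0.15 rad); the robot touches nothing.
It fails at once if the tight bottle is moved more than 20 mm or tipped (distance of bottle_tight from where it was at the start of the episode above 0.02 m or angle between bottle_tight's own z axis and vertical above 0.15 rad).
It fails at once if the bottle is dropped or flung into the tray: faster than 0.45 m/s within its last 30 mm above the floor (a fall of over about 15 mm) (linear speed of bottle_loose above 0.45 m/s and horizontal distance between bottle_loose and rework_tray below 0.1 m and z of bottle_loose in the frame of rework_tray below 0.035 m).
It fails at once if the cap is jerked round, faster than 6 rad/s (velocity of joint cap_loose below -6 rad/s).
It also fails if it takes over 51 s, if anything falls off the work surface, if the arm or the gripper's body presses on something with over 40 N, if the wrist force passes 120 N, or if a joint passes its speed limit or range.

## Working session

There is one attempt and no reset: what is moved stays moved. The work goes in short steps, Python scripts to look and compute and a tool call to move; the robot and the scene stay as the last step left them, time stands still between calls to the robot, and variables do not carry over. Pictures are saved under pics/ and viewed, at most 10 in all, crops included, and the job is handed in when it is done.

Besides the shell and the picture viewer there is one more tool, called by a JSON object that holds its "op" and its "data". step_arm: Moves the arm, as the interface text tells. Its arguments: {"type":"object","properties":{"steps":{"type":"array","items":{"type":"array","items":{"type":"array","items":{"type":"number","minimum":-1,"maximum":1}}}},"jaw":{"type":"number"}},"required":["steps"]}

```bash
mkdir -p pics; ls; python3 - <<'E'
from plant import *
import cv2,numpy as np
o=get_obs();print(o)
try: print(hold_point_z)
except Exception as e: print(e)
for n in("top","side"):
    p,d=snapshot(n);cv2.imwrite(f"pics/{n}0.png",p[:,:,::-1]);np.savez(f"{n}0.npz",p=p,d=d,**calibration(n))
E
```

```text
pics
{'clock': 0.0, 'joint_pos': array([ 8.24546712e+01,  2.05909522e+01,  6.34940085e-01, -2.03484683e-02,
       -7.01355411e+01, -1.65092998e+01]), 'qvel': array([-0.09053852, -0.02297279,  0.09684171,  0.10360312,  0.01353241,
       -0.0670899 ]), 'tau': array([ 2.21019204e-04, -5.82716596e+01,  2.93053347e+01,  6.99751407e+00,
        6.99750308e-03, -1.34531742e-04]), 'tool_pos': array([0.27493452, 0.6159463 , 0.22563628]), 'orientation': array([ 1.79906785e+02, -7.67895139e-03, -2.40615519e+01]), 'force': array([ 0.50513243,  0.62924032, -0.46327295]), 'moment': array([2.00339532e-02, 4.43229035e-02, 1.06157353e-06]), 'gripper_force': 0.0, 'opening': 0.08763277317981115}
0.0188
```

View pics/top0.png

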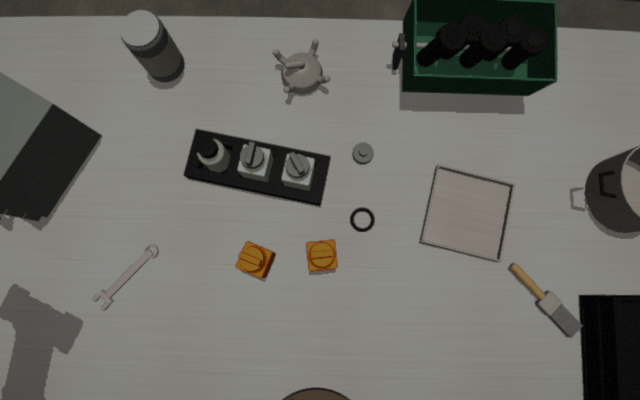

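View pics/side0.png

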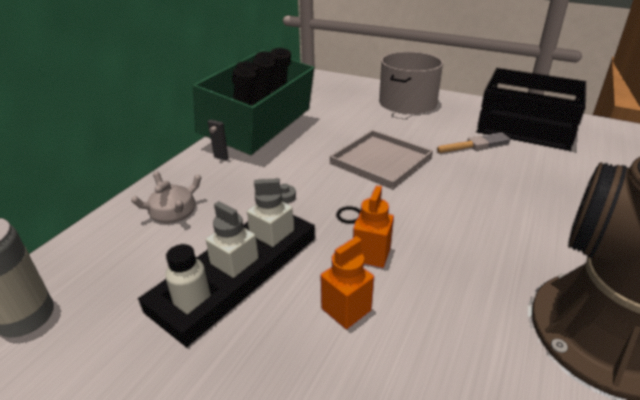

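Top view: rack runs from (190,155) to (325,180). Candidates are the white bottle in the middle cell (253,157) and the one in the end cell (298,168). The orange look-alikes at (255,260) and (321,255) and the round bottle at (212,152) are out. The tray is at (467,212). Next is a close crop plus measurements.

```bash
cat > h.py <<'E'
import numpy as np,cv2
def ray_z(c,uv,z):
    R,_=cv2.Rodrigues(np.array(c["rvec"]));t=np.array(c["tvec"]).ravel()
    q=cv2.undistortPoints(np.array(uv,float).reshape(-1,1,2),np.array(c["mtx"]),np.array(c["dist"])).reshape(-1,2)
    d=np.c_[q,np.ones(len(q))]@R;o=-R.T@t
    return o+d*((z-o[2])/d[:,2])[:,None]
def proj(c,P):
    return cv2.projectPoints(np.array(P,float).reshape(-1,1,3),np.array(c["rvec"]),np.array(c["tvec"]),np.array(c["mtx"]),np.array(c["dist"]))[0].reshape(-1,2)
E
python3 - <<'E'
from h import *
f=np.load("top0.npz");p=f["p"]
cv2.imwrite("pics/crop1.png",cv2.resize(p[120:215,175:335,::-1],None,fx=5,fy=5,interpolation=cv2.INTER_CUBIC))
R,_=cv2.Rodrigues(f["rvec"]);print("cam",-R.T@f["tvec"].ravel())
rk=ray_z(f,[(197,130),(330,156),(321,205),(185,178)],.035);print("rack",rk,rk.mean(0))
tr=ray_z(f,[(437,166),(514,184),(499,261),(420,242)],.022);print("tray",tr,tr.mean(0))
print(ray_z(f,[(253,157),(298,168)],.144))
d=f["d"];print(d[157,253],d[168,298])
E
```

```text
cam [0.35807279 0.00487865 0.98479988]
rack [[ 0.66868696  0.28489106  0.035     ]
 [ 0.61459058 -0.01515084  0.035     ]
 [ 0.50431686  0.00247643  0.035     ]
 [ 0.55785948  0.30366353  0.035     ]] [0.58636347 0.14397005 0.035     ]
tray [[ 0.60071096 -0.25655993  0.022     ]
 [ 0.56351398 -0.43107895  0.022     ]
 [ 0.39099092 -0.38885482  0.022     ]
 [ 0.42936251 -0.21524147  0.022     ]] [ 0.49614459 -0.32293379  0.022     ]
[[0.57984217 0.13817478 0.144     ]
 [0.5595864  0.04917717 0.144     ]]
0.885688 0.8636366
```

View pics/crop1.png

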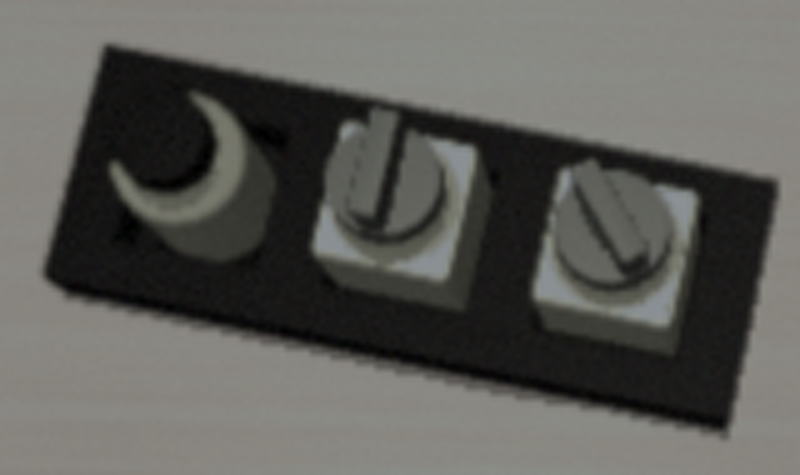

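The crop shows the middle bottle's bar at (378,165), square across the rack. The end bottle's bar runs from (583,165) to (640,265), about 40° askew, so the loose bottle is in the end cell at about (0.57,0.05). I'll move above it, in tool axes.

{"op": "step_arm", "data": {"steps": [[[0.3,0.24,0,0,0,0],[0.7,0.56,0,0,0,0],[1,0.8,0,0,0,0]]], "jaw": 0}}

```text
clock: 0.4
tool_pos: [0.3341, 0.5005, 0.2259]
orientation: [179.9, -0.0, -24.0]
force: [0.4, -0.1, 1.6]
opening: 0.0874
gripper_force: 0.0
```

{"op": "step_arm", "data": {"steps": [[[0.4,0.32,0,0,0,0],[0.8,0.64,0,0,0,0],[1,0.8,0,0,0,0]]]}}

```text
clock: 0.7
tool_pos: [0.3932, 0.3856, 0.2265]
orientation: [180.0, 0.0, -24.1]
force: [0.5, 0.3, 0.7]
opening: 0.0876
gripper_force: 0.0
```

{"op": "step_arm", "data": {"steps": [[[0.4,0.32,0,0,0,0],[0.8,0.64,0,0,0,0],[1,0.8,0,0,0,0]]]}}

```text
clock: 1.0
tool_pos: [0.4518, 0.272, 0.2265]
orientation: [180.0, 0.0, -24.1]
force: [0.1, 0.0, 0.7]
opening: 0.0876
gripper_force: 0.0
```

{"op": "step_arm", "data": {"steps": [[[0.4,0.32,0,0,0,0],[0.8,0.64,0,0,0,0],[1,0.8,0,0,0,0]]]}}

```text
clock: 1.3
tool_pos: [0.5105, 0.1583, 0.2264]
orientation: [180.0, 0.0, -24.1]
force: [1.3, 0.2, 0.6]
opening: 0.0873
gripper_force: 0.0
```

{"op": "step_arm", "data": {"steps": [[[0.3,0.24,0,0,0,-0.25],[0.6,0.48,0,0,0,-0.5],[0.8,0.64,0,0,0,-0.75],[0.95,0.76,0,0,0,-1],[0.98,0.78,0,0,0,-1]]]}}

```text
clock: 1.8
tool_pos: [0.568, 0.0482, 0.2259]
orientation: [180.0, 0.1, 4.6]
force: [0.2, 0.3, -0.6]
opening: 0.0874
gripper_force: 0.0
```

{"op": "step_arm", "data": {"steps": [[[0,0,0,0,0,-0.25],[0,0,0,0,0,-0.5],[0,0,0,0,0,-0.75],[0,0,0,0,0,-0.92],[0,0,0,0,0,-0.92],[0,0,0,0,0,-0.92]]]}}

```text
clock: 2.4
tool_pos: [0.5674, 0.0503, 0.2264]
orientation: [-180.0, 0.0, 30.7]
force: [-0.4, 0.4, 0.2]
opening: 0.0879
gripper_force: 0.0
```

```bash
python3 - <<'E'
from plant import *
from h import *
o=get_obs();c=calibration("wrist");p,d=snapshot("wrist")
print(o["tool_pos"],o["joint_pos"])
tp=o["tool_pos"]
np.savez("w1.npz",p=p,d=d,**c)
cv2.imwrite("pics/w1.png",p[:,:,::-1]);
print(proj(c,[[.568,.05,.144],[.568,.05,.118]]))
E
```

```text
[0.56742553 0.05033005 0.22642407] [ 2.47400511e+01  1.06938046e+01 -1.28878350e+01 -6.91298152e-03
 -6.64336642e+01  9.60067343e+01]
[[318.76428803 206.23959052]
 [318.73333525 197.18931202]]
```

View pics/w1.png

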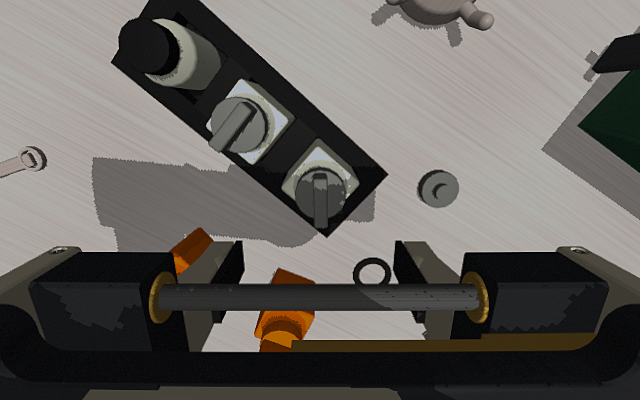

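Wrist view: the loose bar sits at about (320,198), near vertical in the image, so nearly along tool x. The tight bar is at (232,125), square to the rack. I'll enlarge to fix the centre and angle.

```bash
python3 - <<'E'
from h import *
f=np.load("w1.npz");p=f["p"]
cv2.imwrite("pics/crop2.png",cv2.resize(p[135:245,250:390,::-1],None,fx=5,fy=5,interpolation=cv2.INTER_CUBIC))
a=np.radians(30.7);u=np.array([np.cos(a),np.sin(a),0]);v=np.array([-u[1],u[0],0]);C=np.array([.5675,.0503,.144])
print((proj(f,[C+s*.022*u+t*.006*v for s,t in((1,1),(1,-1),(-1,-1),(-1,1))])-[250,135])*5)
E
```

```text
[[304.12456173 230.37685515]
 [377.48735148 230.41445685]
 [375.504346   478.51756847]
 [305.95169157 478.4778011 ]]
```

View pics/crop2.png

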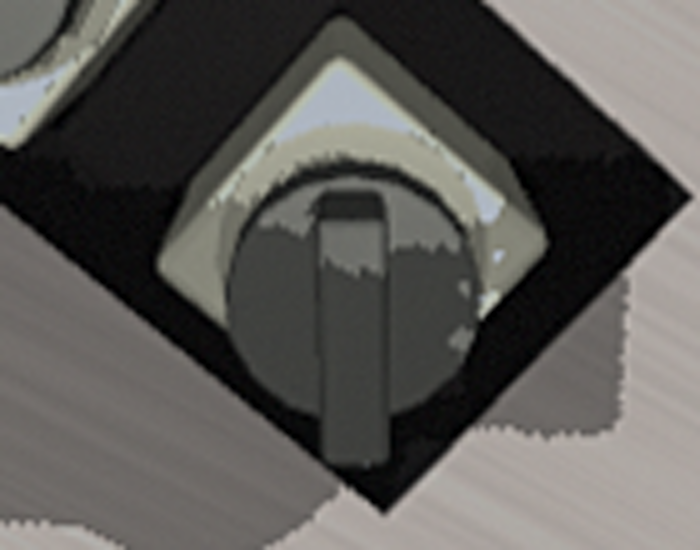

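Bar centre is about 2 mm off along tool +x and +y, at yaw ≈ 31.8°. The twist needed is about 42° clockwise. Going down.

{"op": "step_arm", "data": {"steps": [[[0.02,0.02,0.2,0,0,-0.03],[0.02,0.02,0.5,0,0,-0.03],[0.02,0.02,0.75,0,0,-0.03],[0.02,0.02,0.9,0,0,-0.03],[0.02,0.02,0.96,0,0,-0.03],[0.02,0.02,1,0,0,-0.03],[0.02,0.02,1,0,0,-0.03]]]}}

```text
clock: 3.15
tool_pos: [0.5706, 0.0494, 0.1267]
orientation: [180.0, -0.0, 31.8]
force: [0.0, 0.6, 1.1]
opening: 0.0878
gripper_force: 0.0
```

{"op": "step_arm", "data": {"steps": [[[0,0,0.03,0,0,0],[0,0,0.03,0,0,0],[0,0,0.03,0,0,0],[0,0,0.03,0,0,0],[0,0,0.03,0,0,0],[0,0,0.03,0,0,0],[0,0,0.03,0,0,0],[0,0,0.03,0,0,0],[0,0,0.03,0,0,0],[0,0,0.03,0,0,0],[0,0,0.03,0,0,0],[0,0,0.03,0,0,0]]], "jaw": 255}}

```text
clock: 4.35
tool_pos: [0.5703, 0.0493, 0.1234]
orientation: [-180.0, 0.0, 31.8]
force: [-0.5, 1.4, -0.2]
opening: 0.0116
gripper_force: 30.0
```

Gripped at 11.6 mm opening. Now the clockwise twist (positive turn about tool z).

{"op": "step_arm", "data": {"steps": [[[0,0,0,0,0,0.1],[0,0,0,0,0,0.22],[0,0,0,0,0,0.34],[0,0,0,0,0,0.46],[0,0,0,0,0,0.58],[0,0,0,0,0,0.7],[0,0,0,0,0,0.82],[0,0,0,0,0,0.92],[0,0,0,0,0,1.0],[0,0,0,0,0,1.0]]]}}

```text
clock: 5.35
tool_pos: [0.5703, 0.0496, 0.1236]
orientation: [-180.0, 0.0, 3.1]
force: [-1.6, 1.7, 1.2]
opening: 0.0119
gripper_force: 30.0
```

{"op": "step_arm", "data": {"steps": [[[0,0,0,0,0,0.08],[0,0,0,0,0,0.16],[0,0,0,0,0,0.24],[0,0,0,0,0,0.32],[0,0,0,0,0,0.38],[0,0,0,0,0,0.42],[0,0,0,0,0,0.42],[0,0,0,0,0,0.42]]]}}

```text
clock: 6.15
tool_pos: [0.5705, 0.0495, 0.1237]
orientation: [-180.0, -0.0, -8.8]
force: [-1.9, 3.9, 2.5]
opening: 0.0121
gripper_force: 30.0
```

```bash
python3 - <<'E'
from plant import *
o=get_obs();print(o["force"],o["moment"],o["orientation"],o["tool_pos"])
E
```

```text
[-1.93770802  3.90656165  2.49904188] [1.54196268 0.75904228 0.05828048] [-1.79977264e+02 -7.73875628e-03 -8.80341828e+00] [0.57045026 0.04953452 0.12367552]
```

Only friction torque so far (0.06 N m). A little further, to feel the stop.

{"op": "step_arm", "data": {"steps": [[[0,0,0,0,0,0.03],[0,0,0,0,0,0.06],[0,0,0,0,0,0.09],[0,0,0,0,0,0.09],[0,0,0,0,0,0.09]]]}}

```text
clock: 6.65
tool_pos: [0.5705, 0.0495, 0.1237]
orientation: [-180.0, -0.0, -11.5]
force: [-1.1, 4.0, 3.5]
opening: 0.0119
gripper_force: 30.0
```

```bash
python3 - <<'E'
from plant import *
o=get_obs();print(o["force"],o["moment"],o["orientation"],o["tool_pos"])
E
```

```text
[-1.05783319  4.03459742  3.45923663] [2.00645438e+00 8.56546400e-01 3.91400448e-05] [-1.79979231e+02 -1.38458464e-02 -1.14795309e+01] [0.57051716 0.04945535 0.1237181 ]
```

{"op": "step_arm", "data": {"steps": [[[0,0,0,0,0,0.03],[0,0,0,0,0,0.06],[0,0,0,0,0,0.09],[0,0,0,0,0,0.12],[0,0,0,0,0,0.12]]]}}

```text
clock: 7.15
tool_pos: [0.5706, 0.0495, 0.1237]
orientation: [-180.0, -0.0, -14.9]
force: [-3.1, 5.2, 2.6]
opening: 0.0118
gripper_force: 30.2
```

```bash
python3 - <<'E'
from plant import *
from h import *
o=get_obs();print(o["force"],o["moment"],o["orientation"],o["tool_pos"])
p,d=snapshot("wrist");s,_=snapshot("top")
a=cv2.resize(p[60:260,180:480,::-1],(800,533));cv2.imwrite("pics/w2.png",a)
E
```

```text
[-3.10834367  5.24373353  2.56376343] [2.01647287 0.82106581 0.42447551] [-1.79978885e+02 -2.51167876e-02 -1.49038626e+01] [0.57062755 0.04953475 0.12374413]
```

View pics/w2.png

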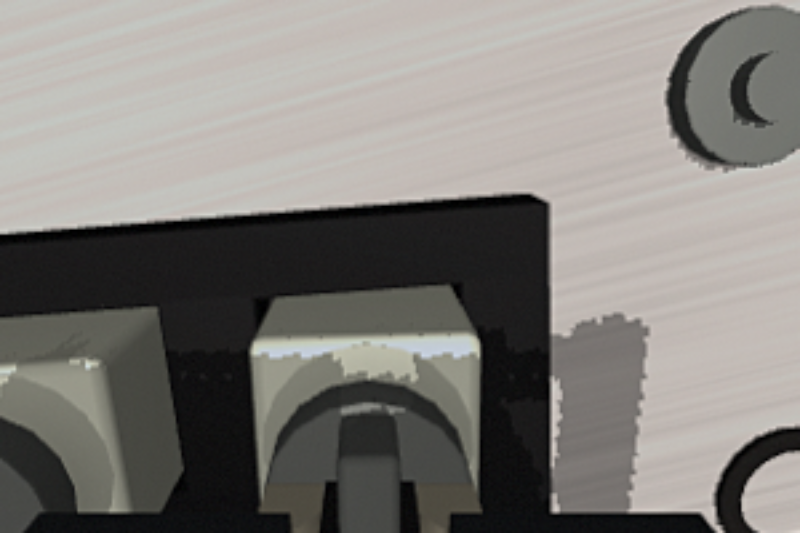

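The moment rose to 0.42 N m: the cap is at its stop and the bottle against the cell, with bottle edge and bar aligned in the picture. I'll ease back 2.5°, then lift.

{"op": "step_arm", "data": {"steps": [[[0,0,0,0,0,-0.04],[0,0,0,0,0,-0.08],[0,0,0,0,0,-0.09],[0,0,0,0,0,-0.09]]]}}

```text
clock: 7.65
tool_pos: [0.5704, 0.0492, 0.1237]
orientation: [180.0, -0.0, -12.3]
force: [-2.4, 3.2, 3.5]
opening: 0.0116
gripper_force: 30.0
```

{"op": "step_arm", "data": {"steps": [[[0,0,-0.05,0,0,0],[0,0,-0.12,0,0,0],[0,0,-0.2,0,0,0],[0,0,-0.3,0,0,0],[0,0,-0.4,0,0,0],[0,0,-0.52,0,0,0],[0,0,-0.66,0,0,0],[0,0,-0.8,0,0,0],[0,0,-0.87,0,0,0],[0,0,-0.9,0,0,0],[0,0,-0.9,0,0,0]]]}}

```text
clock: 8.75
tool_pos: [0.5704, 0.0492, 0.2139]
orientation: [-180.0, -0.0, -12.3]
force: [0.4, 0.2, -2.9]
opening: 0.0118
gripper_force: 30.0
```

```bash
python3 - <<'E'
from plant import *
from h import *
o=get_obs();print(o["force"],o["moment"],o["joint_pos"])
s,_=snapshot("side");t,_=snapshot("top")
cv2.imwrite("pics/s3.png",np.vstack([s[120:380,100:500,::-1],t[100:300,150:550,::-1]]))
E
```

```text
[ 0.37341683  0.17310885 -2.92179746] [-0.04094705  0.02301803 -0.00052211] [ 2.45063520e+01  1.14463294e+01 -1.36361516e+01 -1.02098206e-03
 -6.48956168e+01  5.31828566e+01]
```

View pics/s3.png

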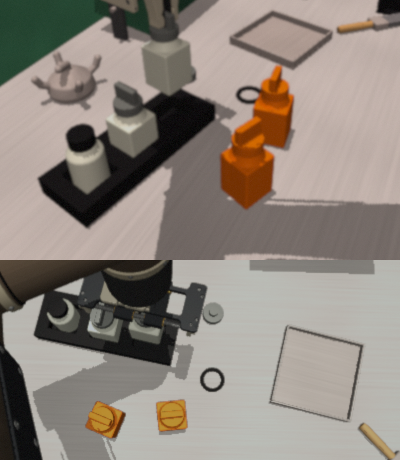

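The upper half shows the bottle hanging upright above its cell at (167,65). The tight bottle is still in place at (130,125), and the tray is ahead. Carrying it over.

{"op": "step_arm", "data": {"steps": [[[0,0.1,0,0,0,0],[0,0.3,0,0,0,0],[0,0.5,0,0,0,0],[0,0.75,0,0,0,0],[0,1,0,0,0,0]]]}}

```text
clock: 9.35
tool_pos: [0.5483, -0.0497, 0.213]
orientation: [180.0, 0.1, -12.3]
force: [0.4, 0.3, -2.5]
opening: 0.0115
gripper_force: 30.0
```

{"op": "step_arm", "data": {"steps": [[[0,0.25,0,0,0,0],[0,0.5,0,0,0,0],[0,0.75,0,0,0,0],[0,1,0,0,0,0]]]}}

```text
clock: 9.75
tool_pos: [0.5269, -0.1476, 0.2131]
orientation: [180.0, 0.1, -12.3]
force: [0.9, 1.1, -3.2]
opening: 0.0118
gripper_force: 30.0
```

{"op": "step_arm", "data": {"steps": [[[0,0.25,0,0,0,0],[0,0.5,0,0,0,0],[0,0.75,0,0,0,0],[0,1,0,0,0,0]]]}}

```text
clock: 10.15
tool_pos: [0.5055, -0.2452, 0.2131]
orientation: [180.0, 0.1, -12.3]
force: [1.0, 0.2, -3.3]
opening: 0.0119
gripper_force: 30.0
```

{"op": "step_arm", "data": {"steps": [[[0.02,0.25,0,0,0,0],[0.04,0.48,0,0,0,0],[0.06,0.66,0,0,0,0],[0.06,0.76,0,0,0,0],[0.06,0.8,0,0,0,0],[0.06,0.8,0,0,0,0],[0.06,0.8,0,0,0,0]]]}}

```text
clock: 10.85
tool_pos: [0.4953, -0.3228, 0.2135]
orientation: [-180.0, 0.0, -12.3]
force: [0.2, -0.7, -2.6]
opening: 0.0119
gripper_force: 30.0
```

{"op": "step_arm", "data": {"steps": [[[0,0,0.08,0,0,0],[0,0,0.2,0,0,0],[0,0,0.34,0,0,0],[0,0,0.46,0,0,0],[0,0,0.56,0,0,0],[0,0,0.65,0,0,0],[0,0,0.72,0,0,0],[0,0,0.78,0,0,0],[0,0,0.82,0,0,0],[0,0,0.85,0,0,0],[0,0,0.86,0,0,0],[0,0,0.86,0,0,0]]]}}

```text
clock: 12.05
tool_pos: [0.4954, -0.3233, 0.1277]
orientation: [180.0, -0.0, -12.3]
force: [0.1, 0.3, -2.4]
opening: 0.0118
gripper_force: 30.0
```

```bash
python3 - <<'E'
from plant import *
from h import *
o=get_obs();print(o["force"],o["tool_pos"])
s,_=snapshot("side")
cv2.imwrite("pics/s4.png",cv2.resize(s[60:220,280:480,::-1],None,fx=3,fy=3))
E
```

```text
[ 0.09675838  0.28547172 -2.38630076] [ 0.49539895 -0.32330903  0.12767618]
```

View pics/s4.png

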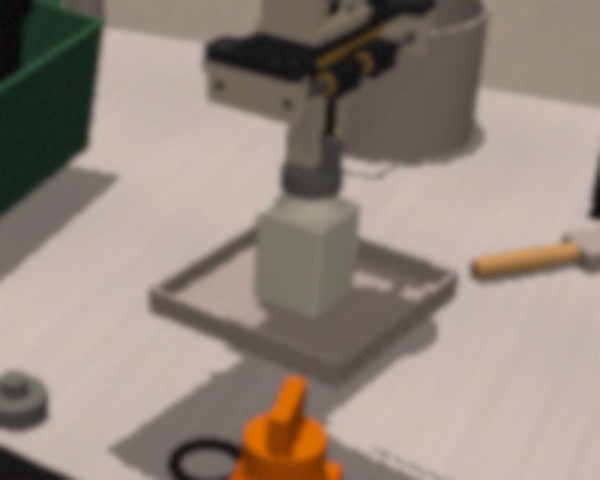

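The bottle hangs upright over the tray's middle (305,260), about 5 mm up. Lowering gently to contact.

{"op": "step_arm", "data": {"steps": [[[0,0,0.01,0,0,0],[0,0,0.02,0,0,0],[0,0,0.03,0,0,0],[0,0,0.04,0,0,0],[0,0,0.045,0,0,0],[0,0,0.045,0,0,0],[0,0,0.045,0,0,0]]]}}

```text
clock: 12.8
tool_pos: [0.4953, -0.3233, 0.1231]
orientation: [180.0, 0.0, -12.3]
force: [0.7, 0.0, -2.0]
opening: 0.0117
gripper_force: 30.0
```

{"op": "step_arm", "data": {"steps": [[[0,0,0.005,0,0,0],[0,0,0.01,0,0,0],[0,0,0.01,0,0,0],[0,0,0.01,0,0,0]]]}}

```text
clock: 13.2
tool_pos: [0.4954, -0.3233, 0.1224]
orientation: [180.0, -0.0, -12.3]
force: [-0.7, 1.6, 3.4]
opening: 0.0118
gripper_force: 30.0
```

Contact (force went to +3.4 N). Release and retreat.

{"op": "step_arm", "data": {"steps": [[[0,0,0,0,0,0],[0,0,0,0,0,0],[0,0,0,0,0,0],[0,0,0,0,0,0],[0,0,0,0,0,0],[0,0,0,0,0,0],[0,0,0,0,0,0],[0,0,0,0,0,0]]], "jaw": 0}}

```text
clock: 14.0
tool_pos: [0.4953, -0.3233, 0.1221]
orientation: [180.0, 0.0, -12.3]
force: [-0.0, -0.4, -0.3]
opening: 0.0699
gripper_force: 0.0
```

{"op": "step_arm", "data": {"steps": [[[0,0,-0.1,0,0,0],[0,0,-0.25,0,0,0],[0,0,-0.45,0,0,0],[0,0,-0.7,0,0,0],[0,0,-0.9,0,0,0],[0,0,-1,0,0,0],[0,0,-1,0,0,0],[0,0,-1,0,0,0]]]}}

```text
clock: 14.8
tool_pos: [0.4949, -0.323, 0.2214]
orientation: [-180.0, 0.0, -12.3]
force: [-0.5, -0.2, -0.4]
opening: 0.0874
gripper_force: 0.0
```

```bash
python3 - <<'E'
from plant import *
from h import *
w,_=snapshot("wrist");s,_=snapshot("side")
cv2.imwrite("pics/s5.png",np.hstack([cv2.resize(w[100:300,220:420,::-1],(400,400)),cv2.resize(s[60:340,140:480,::-1],(400,400))]))
E
```

```text
(no output)
```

View pics/s5.png

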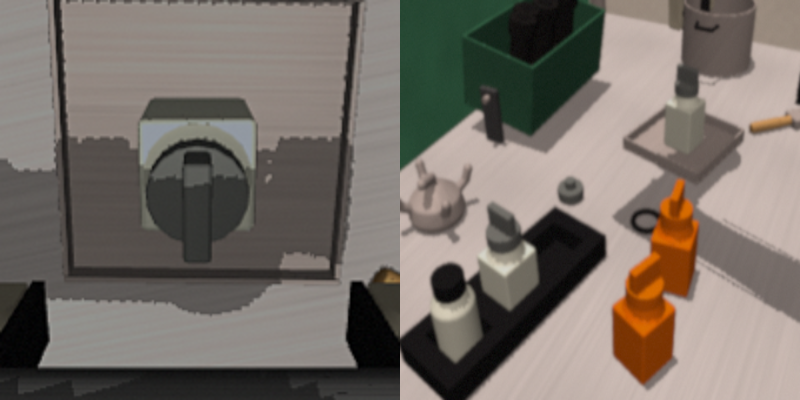

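The bottle stands upright and centred in the tray at (197,175), its bar square to its body. The tight bottle is still in its cell at (507,260), and the gripper is clear. Handing in.

```bash
python3 -c "
from plant import *
print(close_job())"
```

```text
the job is handed in; nothing more can be done
None
```

I twisted the loose cap closed in its cell, set that bottle upright and released in the rework tray, left the tight bottle in its cell, and handed the job in; the hand-in returned no verdict.

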